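Stand the gauge pin up in its tilting holder

TASK

Get the gauge pin standing upright for the microscope: swing the empty tilting holder cup down by its bail until it lies level on its stop in line with the rails, slide the pin along the rails into the cup until its foot is fully home against the cup's floor, then swing the cup up to its upright stop with the pin in it. Leave the other things on the bench where they are.

Things in the scene. Friction and masses are not known exactly. Their poses are not given: they have to be found in the camera images.
- holder (a joint): tilt of the holder cup about its level hinge, rad: 0 = lying level on its stop, mouth facing the rails, in line with the pin; 1.571 = upright on its other stop, mouth up. Stiff hinge (0.2 N m): the empty cup stays at any angle. With the pin in it, it takes up to 5 N at the bail to raise and stays upright by itself
- hinge (a point): middle of the hinge axis, 34 above the bench, near one end of the fixture's fixed black base plate (340 x 120 x 12). Axes are the fixture's and never turn with the cup: x level, along the rails, pointing from the rails to the hinge; y along the hinge; z up (lengths in mm)
- rails (a point): middle of the rails, at the height of the rod tops, 52 above the bench, 184 before the hinge. The rails are two level parallel 8 mm steel rods, 24 apart (centres), 200 long, from 84 to 284 before the hinge along its -x; the pin lies on them. Axes as at hinge (lengths in mm)
- cup_floor (a point): centre of the cup's inner floor. The grey cup is 72 long outside, 60 deep inside, bore diameter 29, funnel mouth 41 inside and 49 outside. Axes turn with the cup: x along the bore from mouth to floor (points down when the cup is upright). With the cup lying it is 12 before the hinge and 60 above the bench (lengths in mm)
- cup_mouth (a point): centre of the cup's mouth, 60 from cup_floor along the bore (lengths in mm)
- bail_grip (a point): middle of the bail's 12 mm round crossbar, parallel to the hinge and 160 from it, between two side rods 86 apart. Fixed to the cup, turns with it: cup lying, the bar is 55 before the hinge (-x) and 184 above the bench; cup upright, 150 beyond the hinge (+x) and 89 above the bench. Can be pinched from above or pushed; the bar may turn between the fingers (lengths in mm)
- pin: plain ground steel gauge pin, diameter 24, 130 long, 0.42 kg, lying on the two rails with its axis 58.5 above the bench; origin at its centre; x axis along it, towards the foot (lengths in mm)
- pin_foot (a point): centre of the pin's end face that points to the hinge; goes into the cup (lengths in mm)
- pin_tail (a point): centre of the pin's other end face, the one to push; it stands clear of the rods from 52 to 70 above the bench. When the pin is home it is 142 before the hinge, and with the cup upright 176 above the bench (lengths in mm)
- gauge_block: steel block 100 x 35 x 25, lying flat; origin centre of underside (lengths in mm)
- ring_gauge: steel ring, outer diameter 72, hole 40, 22 high, lying flat; origin centre of underside (lengths in mm)
- master_disc: black disc, diameter 64, 14 high; origin centre of underside (lengths in mm)
- brush: wooden-handled hand brush lying along its x axis; origin under its middle (lengths in mm)
- steel_rule: flat metal rule 160 x 28 x 6; origin centre of underside (lengths in mm)
- pen_cup: plain black empty cup, diameter 72, 90 high, standing loose on the bench; origin centre of underside. Not the holder of this task (lengths in mm)
- oil_can: small amber jar, diameter 60, 110 high; origin centre of underside (lengths in mm)
Mind the look-alikes: they are no part of the job. Leave any purple look-alike of the pin alone.

How it is judged:
On the way, in this order (a step that is already met when the one before it is completed fails the run):
1. the empty cup has been swung down to lie level on its stop (value of joint holder below 0.08 rad and distance between pin_foot and cup_floor above 0.04 m), for 0.2 s.
2. with the cup lying, the pin has been slid fully home in it (value of joint holder below 0.15 rad and distance between pin_foot and cup_floor below 0.008 m and angle between the x axis of pin and the x axis of cup_floor, either way round below 0.12 rad), for 0.2 s.
3. the cup has been swung to its upright stop with the pin in it (value of joint holder above 1.48 rad and distance between pin_foot and cup_floor below 0.008 m and angle between the x axis of pin and the x axis of cup_floor, either way round below 0.12 rad), for 0.2 s.
At the end, for the whole second after the job is handed in: The cup is on its upright stop (tilt joint above 1.48 rad), the pin stands in it with its foot within 8 mm of the centre of the cup's floor and within 0.12 rad of the bore's axis, everything at rest (all of step 3 and linear speed of pin below 0.02 m/s and velocity of joint holder between -0.05 and 0.05 rad/s); the robot touches nothing.
It fails at once if a bystander on the bench is moved by more than 25 mm (distance of any of gauge_block, ring_gauge, master_disc, brush, steel_rule, pen_cup, oil_can from where it was at the start of the episode above 0.025 m).
It also fails if it takes over 69 s, if anything falls off the work surface, if the arm or the gripper's body presses on something with over 40 N, if the wrist force passes 120 N, or if a joint passes its speed limit or range.

ROBOT

A 6-joint arm with a two-finger parallel gripper is mounted at the origin on the work surface. World frame = base frame: x ahead of the robot, y to its left, z up, the work surface at z = 0. Lengths are in m, angles in rad, forces in N, time in s.
With the tool pointing down it reaches from about 0.3 to 0.775 m from the base axis. Payload 14.6 kg.
Tool frame: the origin (TCP) lies midway between the tips of the shut fingers; the grasp point (between the pads) lies 19 mm behind it (tcp_to_grasp is the distance from the TCP to the grasp point, in m); z points along the fingers, y is the line along which they close (so a half turn about z gives the same grasp; the last joint's range is limited). The gripper opens to 94 mm and grips with 3 to 60 N. Pads are 16 mm wide; open, the fingers measure 119 mm over their backs; the gripper's body (75 mm by 177 mm) begins 78 mm behind the grasp point.
Start: joints at [-1.272, 0.3, 1.521, -0, 1.321, -0.067], TCP at [0.197, -0.514, 0.205] pointing down, gripper open.
Joint ranges: [-3.03, 3.03], [-0.79, 2.21], [0.23, 2.52], [-1.04, 4.18], [0, 3.07], [-2.55, 2.55]. Speed limits (rad/s): [2.22, 2.22, 2.57, 3.14, 3.14, 3.14].

INTERFACE

Orientations are given as [roll, pitch, yaw] about the fixed x, y, z axes, in that order (R = Rz(yaw) Ry(pitch) Rx(roll)).
In Python, from station import * gives the robot as it stands.
- The arm moves only by the tool send_rows, never from a script. Its argument "motion" is a list of rows, each a list of 3 entries, a list of its own where there are three numbers: the shift along the tool's x, y, z in units of 0.03 m (1.0 is 0.03 m), then the turn, a rotation vector about the tool's x, y, z in units of 0.12 rad (1.0 is 0.12 rad), then the opening, from -1 (shut) to 1 (fully open). In form: [[[x, y, z], [rx, ry, rz], grip], ...]. A call has 1 to 12 rows; each row shifts and turns the commanded pose from where the row before left it, along the tool's axes as they then stand; what a row does not reach is not made up. A row lasts 1/10 s, in which the tool goes at most 50 mm and 8.59 degrees, less where a joint would pass 70% of its speed; a pose out of reach is approached as far as the arm can. A call with a number of a shift or a turn outside -1 to 1 is refused whole. A call with a gripper value outside its range is refused whole. The fingers move at their own pace and stop on an object; "squeeze" is the grip in N (left out, the last holds). Time passes only in rows, so rows that do not move let the fingers close. It gives the time, the measured TCP pose, the force, the opening and the grip force at its end, in the units of the state.
- get_obs(): the state, without advancing time (a new reading comes with each control period).
- camera(name): name is "side" or "top" or "wrist"; returns a dict with "pixels" (480x640x3 uint8, red, green, blue), "depth" (480x640 float32, m along the optical axis (not along the pixel's ray), 0 where there is no reading), "fx", "fy", "cx", "cy" (pixels), "dist" ([k1, k2, p1, p2, k3] as OpenCV has them; the pictures are not rectified), "rvec" (rotation vector, rad) and "tvec" (3), from world to camera coordinates, as OpenCV has them. Camera axes: x right, y down, z forward; pixel columns grow to the right and rows downward; lengths in m; the calibration is good to about 2 mm. A picture is of the moment at which its call begins.
- hand_in(): hands the job in; it is judged then, once.
The state is a dict: "time_s": time; "qpos": joint angles; "joint_vel": joint speeds; "tau": joint torques, N m; "ee_pos": TCP position; "eef_rot": TCP orientation; "force": force on the tool from outside, world axes, zero at the start; "moment": the same for the moment, N m; "grip_width": finger opening in m; "grip_force": force on a finger pad.
Only numpy, scipy, OpenCV 4.12 (cv2) and the standard library are available. Lean on these libraries where they do the work, as an engineer would, in place of code of your own. Each camera call takes 0.05 s, during which the arm holds its last target. There are 200 camera calls.

## Working session

There is one attempt and no reset: what is moved stays moved. The work goes in short steps, Python scripts to look and compute and a tool call to move; the robot and the scene stay as the last step left them, time stands still between calls to the robot, and variables do not carry over. Pictures are saved under pics/ and viewed, at most 10 in all, crops included, and the job is handed in when it is done.

Besides the shell and the picture viewer there is one more tool, called after "Emit:" as name(argument=value, ...) on one line, values as JSON. send_rows: Moves the arm, as the interface text tells. Its arguments: {"type":"object","properties":{"motion":{"type":"array"},"squeeze":{"type":"number"}},"required":["motion"]}

```bash
mkdir -p pics; cat > h.py <<'E'
from station import *
import numpy as np, cv2
from scipy.spatial.transform import Rotation as R
def cam(n):
    c=camera(n); c['K']=np.array([[c['fx'],0,c['cx']],[0,c['fy'],c['cy']],[0,0,1.]]); c['d']=np.array(c['dist'],float)
    c['R']=cv2.Rodrigues(np.array(c['rvec'],float))[0]; c['t']=np.array(c['tvec'],float).ravel(); return c
def rays(c,uv):
    p=cv2.undistortPoints(np.array(uv,float).reshape(-1,1,2),c['K'],c['d']).reshape(-1,2)
    d=np.c_[p,np.ones(len(p))]@c['R']; return -c['R'].T@c['t'],d
def atz(c,uv,z):
    o,d=rays(c,uv); return o+d*((z-o[2])/d[:,2])[:,None]
def deproj(c,uv):
    o,d=rays(c,uv); z=np.array([c['depth'][int(v),int(u)] for u,v in uv]); return o+d*z[:,None]
def proj(c,P):
    return cv2.projectPoints(np.array(P,float).reshape(-1,1,3),np.array(c['rvec'],float),c['t'],c['K'],c['d'])[0].reshape(-1,2)
def save(c,f): cv2.imwrite('pics/'+f,c['pixels'][:,:,::-1])
E
python3 - <<'E'
from h import *
import pickle
for n in('top','side'):
    c=cam(n); save(c,n+'0.png'); pickle.dump(c,open(n+'0.pkl','wb'))
o=get_obs(); print(o)
E
```

```text
{'time_s': 0.1, 'qpos': array([-1.27160322e+00,  3.00385358e-01,  1.52148980e+00, -1.06807817e-05,
        1.32071155e+00, -6.65846188e-02]), 'joint_vel': array([-0.00027008, -0.0014664 , -0.00091772, -0.000318  ,  0.00104588,
        0.00065071]), 'tau': array([ 1.28543197e-04, -5.32647979e+01, -3.53281689e+01,  7.08647934e-02,
        2.35029700e-02, -7.48771549e-05]), 'ee_pos': array([ 0.19665719, -0.51339715,  0.20497198]), 'eef_rot': array([-3.14060011e+00, -5.58169282e-05,  3.65780346e-01]), 'force': array([-0.63890512, -0.42593831,  0.26118153]), 'moment': array([-0.08491793, -0.05372697,  0.00806947]), 'grip_force': 0.0, 'grip_width': 0.0936676671726687}
```

View pics/top0.png

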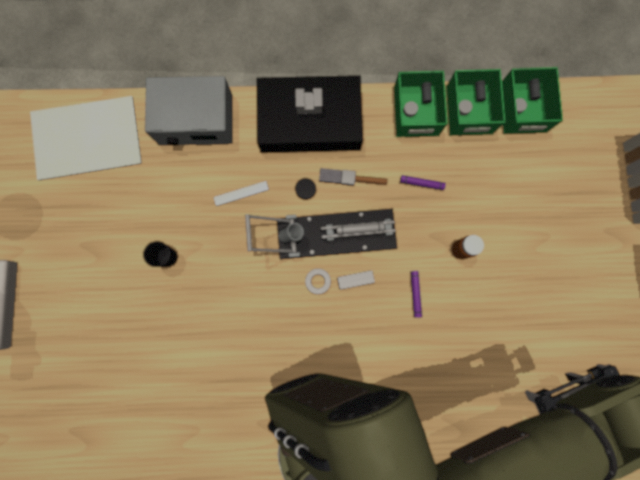

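View pics/side0.png

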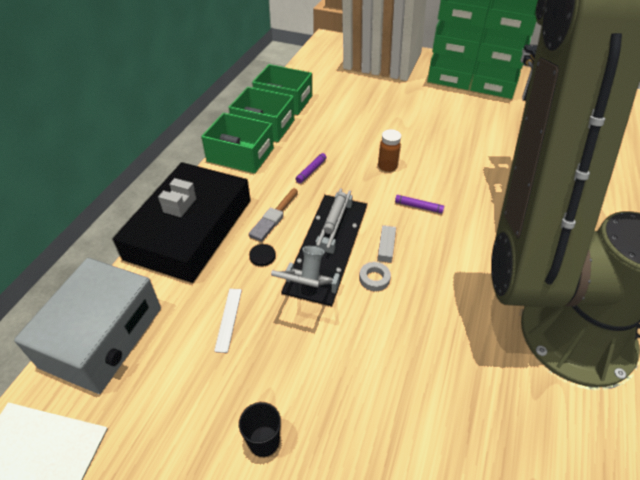

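The top view shows the fixture: black plate around (275..397, 208..260), cup upright near (292,232), bail bar near (250,234), and pin on the rails from about (328,232) to (392,227). Purple look-alikes lie at (422,182) and (416,293), off the rails. In the side view the pin lies around (335,215) on the rails and the cup is at (313,262).

```bash
python3 - <<'E'
from h import *
import pickle
t=pickle.load(open('top0.pkl','rb')); s=pickle.load(open('side0.pkl','rb'))
a=cv2.resize(t['pixels'][195:295,235:435][:,:,::-1],None,fx=4,fy=4,interpolation=cv2.INTER_CUBIC)
b=cv2.resize(s['pixels'][170:320,240:440][:,:,::-1],None,fx=4,fy=4,interpolation=cv2.INTER_CUBIC)
cv2.imwrite('pics/tc.png',a); cv2.imwrite('pics/sc.png',b)
for c in(t,s): print('cam', -c['R'].T@c['t'], c['fx'])
print(atz(t,[(275,221),(395,208),(397,248),(280,260)],.012).round(4))
print(deproj(t,[(345,230),(360,229),(375,228),(250,234),(292,232)]).round(4))
E
```

```text
cam [0.39597867 0.00406709 1.27079992] 444.0881613800253
cam [0.32963049 0.71174361 0.89663007] 491.51157371089926
[[ 0.6316  0.1272  0.012 ]
 [ 0.6603 -0.2202  0.012 ]
 [ 0.5437 -0.2198  0.012 ]
 [ 0.5186  0.1145  0.012 ]]
[[ 0.5905 -0.0697  0.0699]
 [ 0.5915 -0.1106  0.0733]
 [ 0.5944 -0.1527  0.0658]
 [ 0.5721  0.1761  0.161 ]
 [ 0.5898  0.0758  0.0646]]
```

View pics/tc.png

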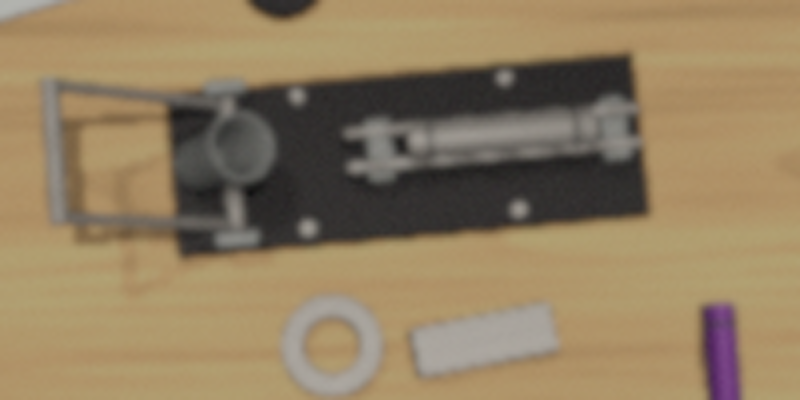

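View pics/sc.png

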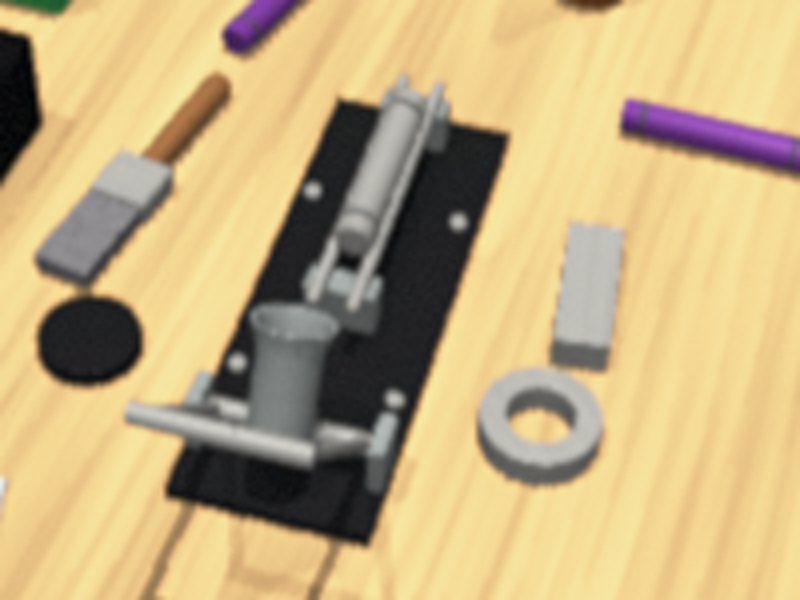

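In the top crop the pin is the bare steel cylinder lying on the two rods, from foot (412,136) to tail (about 590,126). The cup is near upright with its mouth at (242,146), and the bail bar runs (49,85)–(58,218). The other candidates are both purple pins, which are off the rails and look-alikes. Next I fit the fixture pose from both crops.

```bash
cat > fit.py <<'E'
from h import *
import pickle
from scipy.optimize import least_squares
t=pickle.load(open('top0.pkl','rb')); s=pickle.load(open('side0.pkl','rb'))
T=lambda L:np.array([(235+(x+.5)/4-.5,195+(y+.5)/4-.5) for x,y in L])
S=lambda L:np.array([(240+(x+.5)/4-.5,170+(y+.5)/4-.5) for x,y in L])
# order: plate: +x/+y.. fixture y = world -x approx (towards robot)
plT=T([(170,95),(630,55),(648,213),(182,255)]); plS=S([(168,494),(340,98),(510,132),(372,545)])
bT=T([(49,85),(58,218)]); bS=S([(130,412),(313,457)]); mT=T([(242,146)]); mS=S([(294,322)])
rT=T([(345,132),(347,167)])
def P(p):
    x,y,w,off,th=p[:5]
    M=np.array([[np.cos(w),-np.sin(w),0],[np.sin(w),np.cos(w),0],[0,0,1]])
    f=lambda L:np.array([x,y,0])+np.array(L,float)@M.T
    def turn(a,z,yy): # lying coords rel. hinge -> angle th
        c,sn=np.cos(th),np.sin(th); return (c*a+sn*z,yy,.034-sn*a+c*z)
    pl=f([(off,-.06,.012),(off-.34,-.06,.012),(off-.34,.06,.012),(off,.06,.012)])
    b=f([turn(-.055,.15,-.049),turn(-.055,.15,.049)]); m=f([turn(-.072,.026,0)])
    r=f([(-.084,-.012,.048),(-.084,.012,.048)])
    return pl,b,m,r
sg=np.array([1,-1,1])
def res(p):
    pl,b,m,r=P(p); f=p[5]
    e=[proj(t,pl)-plT,proj(s,pl)-plS,(proj(t,b).mean(0)-bT.mean(0))[None],(proj(s,b).mean(0)-bS.mean(0))[None],proj(t,m)-mT,proj(s,m)-mS,proj(t,r)-rT]
    return np.vstack(e).ravel()
q=None
for w in(1.65,):
  for sgn in(1,):
    q=least_squares(res,[.58,.06,w,.03,1.5,0],loss='soft_l1')
print(q.x.round(4),q.cost); print(q.fun.reshape(-1,2).round(1).tolist())
E
cat > more.py <<'E'
from fit import *
x,y,w=q.x[:3]; ux=np.array([np.cos(w),np.sin(w)])
for n,c,L in(('top',t,T([(412,136),(590,126)])),('side',s,S([(355,238),(405,105)]))):
    p=atz(c,L,.0585 if n=='side' else .0705); d=p[:,:2]-[x,y]; print(n,p.round(4),(d@ux).round(4),(d@[-ux[1],ux[0]]).round(4))
print('bail',[v.mean(0).round(4) for v in P(q.x)[1:3]])
E
python3 more.py
```

```text
[0.5842 0.079  1.635  0.0438 1.0524 0.    ] 5.590726468259284
[[-1.9, -0.7], [0.3, -1.3], [0.6, 0.2], [-1.7, 0.6], [-0.9, -1.0], [-0.4, -0.1], [0.7, 0.4], [-0.0, -0.9], [0.0, -0.2], [0.6, -0.0], [-0.4, -0.1], [0.6, 0.5], [0.0, 0.3], [0.3, 0.1]]
top [[ 0.5947 -0.0496  0.0705]
 [ 0.5983 -0.1718  0.0705]] [-0.129  -0.2513] [-0.0022  0.0021]
side [[ 0.5936 -0.0513  0.0585]
 [ 0.6038 -0.1726  0.0585]] [-0.1307 -0.2524] [-0.001  -0.0034]
bail [array([0.5776, 0.1819, 0.1561]), array([0.5851, 0.066 , 0.1094])]
```

Emit:
send_rows(motion=[[[0,0,-0.5],[0,0,0.8],0],[[0,0,-0.5],[0,0,0.8],0],[[0,0,-0.5],[0,0,0.9],0],[[0.6,-0.9,0],[0,0,0],0],[[0.6,-0.9,0],[0,0,0],0],[[0.6,-0.9,0],[0,0,0],0],[[0.6,-0.9,0],[0,0,0],0],[[0.6,-0.9,0],[0,0,0],0],[[0.6,-0.9,0],[0,0,0],0],[[0.6,-0.9,0],[0,0,0],0],[[0.6,-0.9,0],[0,0,0],0],[[0.6,-0.9,0],[0,0,0],0]], squeeze=15)

```text
time_s: 1.3
ee_pos: [0.3428, -0.2592, 0.2503]
eef_rot: [-3.141, 0.0, 0.066]
force: [0.7, -0.5, 0.6]
grip_width: 0.0472
grip_force: 0.0
```

```bash
cat >> h.py <<'E'
def togo(x,y,z,yaw):
    o=get_obs(); r=R.from_euler('xyz',o['eef_rot']); g=R.from_euler('xyz',[np.pi,0,yaw])
    print('t',o['time_s'],'pos',o['ee_pos'].round(4),'rpy',o['eef_rot'].round(3),'F',o['force'].round(1),'w',round(o['grip_width'],4),'q',o['qpos'].round(2))
    print('shift units',(r.inv().apply(np.array([x,y,z])-o['ee_pos'])/.03).round(2),'turn',((r.inv()*g).as_rotvec()/.12).round(2))
E
python3 - <<'E'
from fit import *
x=atz(t,T([(346,149.5),(638.5,123.5)]),.048); d=x[0]-x[1]; print('rod yaw',np.arctan2(d[1],d[0]),np.linalg.norm(d),x)
togo(.578,.182,.25,.064)
E
```

```text
[0.5842 0.079  1.635  0.0438 1.0524 0.    ] 5.590726468259284
[[-1.9, -0.7], [0.3, -1.3], [0.6, 0.2], [-1.7, 0.6], [-0.9, -1.0], [-0.4, -0.1], [0.7, 0.4], [-0.0, -0.9], [0.0, -0.2], [0.6, -0.0], [-0.4, -0.1], [0.6, 0.5], [0.0, 0.3], [0.3, 0.1]]
rod yaw 1.6327920541603256 0.20518734623927493 [[ 0.59020764 -0.00428123  0.048     ]
 [ 0.60292023 -0.20907438  0.048     ]]
t 1.3 pos [ 0.3428 -0.2592  0.2503] rpy [-3.141  0.     0.066] F [ 0.7 -0.5  0.6] w 0.0472 q [-0.73 -0.01  1.77  0.    1.38  0.77]
shift units [ 8.790e+00 -1.416e+01  1.000e-02] turn [-0.    0.    0.01]
```

Emit:
send_rows(motion=[[[0.6,-0.95,0],[0,0,0],0],[[0.6,-0.95,0],[0,0,0],0],[[0.6,-0.95,0],[0,0,0],0],[[0.6,-0.95,0],[0,0,0],0],[[0.6,-0.95,0],[0,0,0],0],[[0.6,-0.95,0],[0,0,0],0],[[0.6,-0.95,0],[0,0,0],0],[[0.6,-0.95,0],[0,0,0],0],[[0.6,-0.95,0],[0,0,0],0],[[0.6,-0.95,0],[0,0,0],0],[[0.6,-0.95,0],[0,0,0],0],[[0.6,-0.95,0],[0,0,0],0]])

```text
time_s: 2.5
ee_pos: [0.5358, 0.0964, 0.2501]
eef_rot: [3.142, 0.001, 0.066]
force: [-0.6, 0.3, -0.1]
grip_width: 0.0467
grip_force: 0.0
```

Emit:
send_rows(motion=[[[0.8,-0.9,0],[0,0,0],0],[[0.8,-0.9,0],[0,0,0],0],[[0,-0.9,0],[0,0,0],0],[[0,0,0],[0,0,0],0],[[0,0,0],[0,0,0],0]])

```text
time_s: 3.0
ee_pos: [0.5778, 0.1791, 0.25]
eef_rot: [3.141, 0.001, 0.067]
force: [0.4, -1.2, -0.3]
grip_width: 0.0467
grip_force: 0.0
```

```bash
python3 - <<'E'
from h import *
togo(.578,.182,.137,.064)
E
```

```text
t 3.0 pos [0.5778 0.1791 0.25  ] rpy [3.141e+00 1.000e-03 6.700e-02] F [ 0.4 -1.2 -0.3] w 0.0467 q [ 0.24  0.4   1.29 -0.    1.46  1.74]
shift units [ 0.02 -0.1   3.77] turn [0.   0.01 0.02]
```

Emit:
send_rows(motion=[[[0,-0.1,0.8],[0,0,0],0],[[0,0,0.8],[0,0,0],0],[[0,0,0.8],[0,0,0],0],[[0,0,0.8],[0,0,0],0],[[0,0,0.5],[0,0,0],0],[[0,0,0],[0,0,0],-1],[[0,0,0],[0,0,0],-1],[[0,0,0],[0,0,0],-1],[[0,0,0],[0,0,0],-1],[[0,0,0],[0,0,0],-1]], squeeze=12)

```text
time_s: 4.0
ee_pos: [0.5781, 0.1819, 0.1401]
eef_rot: [3.142, -0.001, 0.066]
force: [0.2, 1.4, 3.5]
grip_width: 0.0114
grip_force: 12.0
```

```bash
python3 - <<'E'
from h import *
togo(.578,.182,.137,.064); 
c=cam('side'); save(c,'s1.png')
b=c['pixels'][120:360,170:490][:,:,::-1]; cv2.imwrite('pics/s1c.png',cv2.resize(b,None,fx=2.5,fy=2.5,interpolation=cv2.INTER_CUBIC))
E
```

```text
t 4.0 pos [0.5781 0.1819 0.1401] rpy [ 3.142e+00 -1.000e-03  6.600e-02] F [0.2 1.4 3.5] w 0.0114 q [ 0.24  0.48  1.43 -0.    1.23  1.75]
shift units [-0.  -0.   0.1] turn [ 0.   -0.01  0.02]
```

View pics/s1c.png

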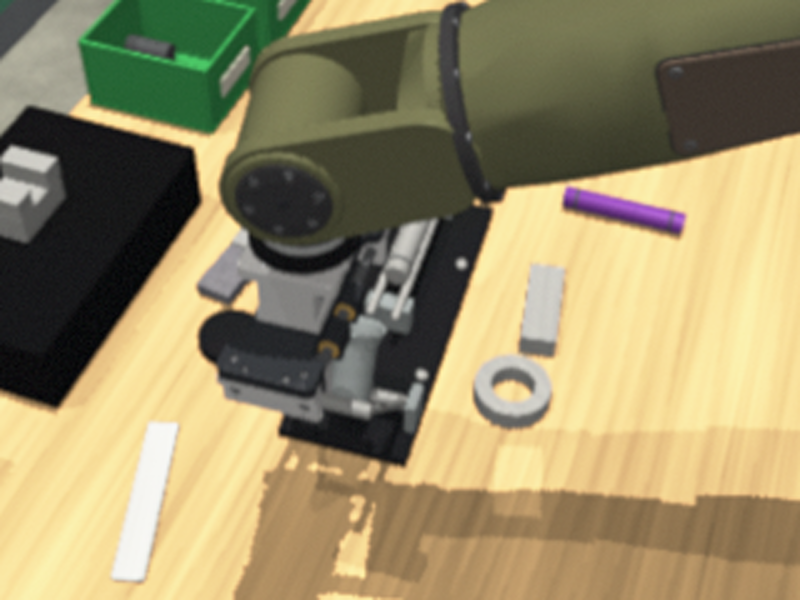

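The fingers hold the bar (opening 11.4 mm against the 12 mm bar) with the cup behind it at about 1.05 rad. I swing it down along the arc.

Emit:
send_rows(motion=[[[0,0.37,-0.28],[0,0,0],-1],[[0,0.39,-0.25],[0,0,0],-1],[[0,0.41,-0.22],[0,0,0],-1],[[0,0.43,-0.18],[0,0,0],-1],[[0,0.44,-0.14],[0,0,0],-1],[[0,0.45,-0.1],[0,0,0],-1],[[0,0.46,-0.06],[0,0,0],-1],[[0,0.46,-0.02],[0,0,0],-1],[[0,0.46,0.02],[0,0,0],-1],[[0,0.46,0.06],[0,0,0],-1]])

```text
time_s: 5.05
ee_pos: [0.5864, 0.0513, 0.1747]
eef_rot: [3.142, -0.0, 0.066]
force: [-0.1, 2.8, 1.6]
grip_width: 0.0114
grip_force: 12.0
```

```bash
cat >> h.py <<'E'
def fx(hx=.5842,hy=.079,w=1.634):
    o=get_obs(); d=o['ee_pos'][:2]-[hx,hy]; a=d@[np.cos(w),np.sin(w)]; b=d@[-np.sin(w),np.cos(w)]; z=o['ee_pos'][2]+.019
    print('t',round(o['time_s'],2),'fix x,y',a.round(4),b.round(4),'tcpz',round(z-.019,4),'phi',np.degrees(np.arctan2(z-.034,a)).round(1),'r',np.hypot(a,z-.034).round(4),'F',o['force'].round(1),'w',round(o['grip_width'],4),'gf',round(o['grip_force'],1),'rpy',o['eef_rot'].round(3))
E
python3 -c "
from h import *
fx()"
```

```text
t 5.05 fix x,y -0.0277 -0.0005 tcpz 0.1747 phi 99.9 r 0.1621 F [-0.1  2.8  1.6] w 0.0114 gf 12.0 rpy [ 3.142 -0.     0.066]
```

Emit:
send_rows(motion=[[[0,0.25,0.05],[0,0,0],-1],[[0,0.25,0.06],[0,0,0],-1],[[0,0.25,0.07],[0,0,0],-1],[[0,0.15,0.05],[0,0,0],-1],[[0,0.1,0.04],[0,0,0],-1],[[0,0,0],[0,0,0],-1]])

```text
time_s: 5.65
ee_pos: [0.5882, 0.022, 0.166]
eef_rot: [3.141, 0.001, 0.066]
force: [-0.6, -1.2, 0.9]
grip_width: 0.0114
grip_force: 12.0
```

```bash
python3 -c "
from h import *
fx()"
```

```text
t 5.65 fix x,y -0.0571 -0.0004 tcpz 0.166 phi 110.7 r 0.1615 F [-0.6 -1.2  0.9] w 0.0114 gf 12.0 rpy [3.141e+00 1.000e-03 6.600e-02]
```

Emit:
send_rows(motion=[[[0,0.1,0.04],[0,0,0],-1],[[0,0.1,0.04],[0,0,0],-1],[[0,0,0],[0,0,0],-1]])

```text
time_s: 5.95
ee_pos: [0.589, 0.0198, 0.1653]
eef_rot: [-3.136, -0.002, 0.068]
force: [-3.8, 24.1, 12.7]
grip_width: 0.0136
grip_force: 12.0
```

```bash
python3 -c "
from h import *
fx()"
```

```text
t 5.95 fix x,y -0.0594 -0.001 tcpz 0.1653 phi 111.6 r 0.1616 F [-3.8 24.1 12.7] w 0.0136 gf 12.0 rpy [-3.136e+00 -2.000e-03  6.800e-02]
```

Emit:
send_rows(motion=[[[0,-0.15,-0.05],[0,0,0],-1],[[0,0,0],[0,0,0],0],[[0,0,0],[0,0,0],0],[[0,0,0],[0,0,0],0],[[0,0,-0.6],[0,0,0],0],[[0,0,-0.6],[0,0,0],0],[[0,0,-0.9],[0,0,0],0],[[0,0,0],[0,0,0],0]])

```text
time_s: 6.75
ee_pos: [0.5895, 0.0205, 0.2319]
eef_rot: [3.141, -0.005, 0.065]
force: [0.6, 1.0, 0.0]
grip_width: 0.0475
grip_force: 0.0
```

Emit:
send_rows(motion=[[[0,0.9,0],[0,0,0],-1],[[0,0.9,0],[0,0,0],-1],[[0,0.9,0],[0,0,0],-1],[[0,0.9,0],[0,0,0],-1],[[0,0.9,0],[0,0,0],-1],[[0,0.9,0],[0,0,0],-1],[[0,0.9,0],[0,0,0],-1],[[0,0.9,0],[0,0,0],-1]])

```text
time_s: 7.55
ee_pos: [0.6023, -0.196, 0.2275]
eef_rot: [-3.141, 0.001, 0.065]
force: [0.5, 0.4, -0.6]
grip_width: 0.0004
grip_force: 0.0
```

Emit:
send_rows(motion=[[[0,0,0],[0,0,-1],-1],[[0,0,0],[0,0,-1],-1],[[0,0,0],[0,0,-1],-1],[[0,0,0],[0,0,-1],-1],[[0,0,0],[0,0,-1],-1],[[0,0,0],[0,0,-1],-1],[[0,0,0],[0,0,-1],-1],[[0,0,0],[0,0,-1],-1],[[0,0,0],[0,0,-1],-1],[[0,0,0],[0,0,-1],-1],[[0,0,0],[0,0,-1],-1],[[0,0,0],[0,0,-1],-1]])

```text
time_s: 8.75
ee_pos: [0.6023, -0.1949, 0.2275]
eef_rot: [-3.14, -0.0, 1.51]
force: [0.4, -0.6, -0.6]
grip_width: 0.0001
grip_force: 0.0
```

```bash
python3 - <<'E'
from h import *
togo(.602,-.202,.056,1.634); fx()
c=cam('side'); save(c,'s2.png')
b=c['pixels'][120:360,170:490][:,:,::-1]; cv2.imwrite('pics/s2c.png',cv2.resize(b,None,fx=2.5,fy=2.5,interpolation=cv2.INTER_CUBIC))
E
```

```text
t 8.75 pos [ 0.6023 -0.1949  0.2275] rpy [-3.14 -0.    1.51] F [ 0.4 -0.6 -0.6] w 0.0001 q [-0.37  0.48  1.23 -0.    1.44 -0.31]
shift units [-0.24  0.01  5.72] turn [-0.01 -0.   -1.03]
t 8.75 fix x,y -0.2745 -0.0008 tcpz 0.2275 phi 142.3 r 0.3471 F [ 0.4 -0.6 -0.6] w 0.0001 gf 0.0 rpy [-3.14 -0.    1.51]
```

View pics/s2c.png

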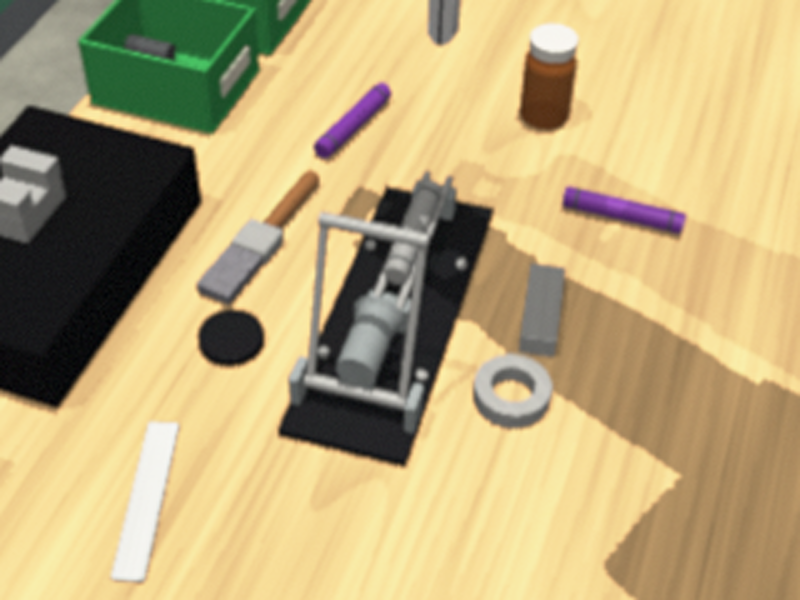

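The cup lies level in line with the pin, with its mouth at (385,305) in the crop and the bail standing up. The bystanders are where they were. Next I go down behind the tail.

Emit:
send_rows(motion=[[[-0.4,0,0.6],[0,0,-1],-1],[[0,0,0.8],[0,0,0],-1],[[0,0,0.8],[0,0,0],-1],[[0,0,0.8],[0,0,0],-1],[[0,0,0.8],[0,0,0],-1],[[0,0,0.8],[0,0,0],-1],[[0,0,0.5],[0,0,0],-1],[[0,0,0.4],[0,0,0],-1],[[0,0,0.1],[0,0,0],-1],[[0,0,0],[0,0,0],-1]])

```text
time_s: 9.8
ee_pos: [0.602, -0.2067, 0.0607]
eef_rot: [3.141, 0.0, 1.625]
force: [-0.4, 0.3, 0.0]
grip_width: 0.0006
grip_force: 0.0
```

```bash
python3 - <<'E'
from h import *
togo(.602,-.202,.056,1.634); fx()
E
```

```text
t 9.8 pos [ 0.602  -0.2067  0.0607] rpy [3.141 0.    1.625] F [-0.4  0.3  0. ] w 0.0006 q [-0.39  0.63  1.39  0.    1.12 -0.44]
shift units [0.16 0.01 0.16] turn [ 0.    0.   -0.07]
t 9.8 fix x,y -0.2863 0.0003 tcpz 0.0607 phi 170.9 r 0.2899 F [-0.4  0.3  0. ] w 0.0006 gf 0.0 rpy [3.141 0.    1.625]
```

Emit:
send_rows(motion=[[[0,0,0.1],[0,0,-0.07],-1],[[0.3,0,0],[0,0,0],-1],[[0.3,0,0],[0,0,0],-1],[[0.3,0,0],[0,0,0],-1],[[0.3,0,0],[0,0,0],-1],[[0.3,0,0],[0,0,0],-1],[[0.3,0,0],[0,0,0],-1],[[0.3,0,0],[0,0,0],-1],[[0.3,0,0],[0,0,0],-1],[[0.3,0,0],[0,0,0],-1],[[0.3,0,0],[0,0,0],-1],[[0,0,0],[0,0,0],-1]])

```text
time_s: 11.0
ee_pos: [0.5961, -0.1154, 0.0576]
eef_rot: [3.142, -0.0, 1.635]
force: [-1.1, 0.2, 0.0]
grip_width: 0.0003
grip_force: 0.0
```

```bash
python3 - <<'E'
from h import *
fx()
c=cam('side'); save(c,'s3.png')
b=c['pixels'][170:320,230:430][:,:,::-1]; cv2.imwrite('pics/s3c.png',cv2.resize(b,None,fx=4,fy=4,interpolation=cv2.INTER_CUBIC))
E
```

```text
t 11.0 fix x,y -0.1948 0.0004 tcpz 0.0576 phi 167.6 r 0.1994 F [-1.1  0.2  0. ] w 0.0003 gf 0.0 rpy [ 3.142 -0.     1.635]
```

View pics/s3c.png

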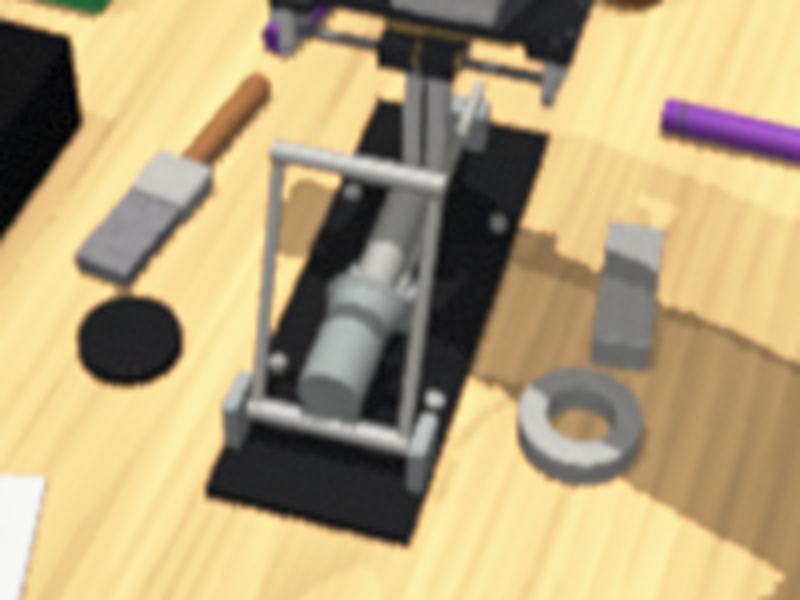

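The pin's foot is entering the funnel at about (365,270) in the crop, with the fingers squarely behind the tail. I keep pushing slowly.

Emit:
send_rows(motion=[[[0.25,0,0],[0,0,0],-1],[[0.25,0,0],[0,0,0],-1],[[0.25,0,0],[0,0,0],-1],[[0.25,0,0],[0,0,0],-1],[[0.2,0,0],[0,0,0],-1],[[0.1,0,0],[0,0,0],-1],[[0,0,0],[0,0,0],-1]])

```text
time_s: 11.75
ee_pos: [0.5936, -0.0772, 0.0575]
eef_rot: [-3.141, -0.001, 1.635]
force: [-0.4, -0.6, 0.1]
grip_width: 0.0004
grip_force: 0.0
```

```bash
python3 -c "
from h import *
fx()"
```

```text
t 11.75 fix x,y -0.1565 0.0005 tcpz 0.0575 phi 164.8 r 0.1621 F [-0.4 -0.6  0.1] w 0.0004 gf 0.0 rpy [-3.141e+00 -1.000e-03  1.635e+00]
```

Emit:
send_rows(motion=[[[0.08,0,0],[0,0,0],-1],[[0.08,0,0],[0,0,0],-1],[[0,0,0],[0,0,0],-1]])

```text
time_s: 12.05
ee_pos: [0.5936, -0.0746, 0.0578]
eef_rot: [3.141, 0.003, 1.634]
force: [-0.2, -11.9, -0.1]
grip_width: 0.0005
grip_force: 6.1
```

Emit:
send_rows(motion=[[[0.05,0,0],[0,0,0],-1],[[0,0,0],[0,0,0],-1]])

```text
time_s: 12.25
ee_pos: [0.5937, -0.0744, 0.058]
eef_rot: [3.14, 0.004, 1.633]
force: [0.3, -20.4, 0.4]
grip_width: 0.0004
grip_force: 10.1
```

Emit:
send_rows(motion=[[[-0.3,0,0],[0,0,0],-1],[[-0.7,0,0],[0,0,0],-1],[[-0.5,0,0],[0,0,0],-1],[[0,0,-0.8],[0,0,0],-1],[[0,0,-1],[0,0,0],-1],[[0,0,-1],[0,0,0],-1],[[0,0,-1],[0,0,0],0],[[0,0,-1],[0,0,0],0],[[0,0,-1],[0,0,0],0],[[0,0,0],[0,0,0],0]])

```text
time_s: 13.25
ee_pos: [0.5973, -0.1169, 0.2359]
eef_rot: [3.135, 0.002, 1.634]
force: [-0.9, -0.1, 0.5]
grip_width: 0.0287
grip_force: 0.0
```

Emit:
send_rows(motion=[[[0,0,0],[0,0,1],0],[[0,0,0],[0,0,1],0],[[0,0,0],[0,0,1],0],[[0,0,0],[0,0,1],0],[[0,0,0],[0,0,1],0],[[0,0,0],[0,0,1],0],[[0,0,0],[0,0,1],0],[[0,0,0],[0,0,1],0],[[0,0,0],[0,0,1],0],[[0,0,0],[0,0,1],0],[[0,0,0],[0,0,1],0],[[0,0,0],[0,0,1],0]])

```text
time_s: 14.45
ee_pos: [0.5959, -0.1165, 0.2305]
eef_rot: [-3.141, 0.001, 0.189]
force: [1.9, -1.0, 0.2]
grip_width: 0.0471
grip_force: 0.0
```

```bash
python3 - <<'E'
from h import *
togo(.589,.022,.165,.064); fx()
c=cam('side'); save(c,'s4.png')
b=c['pixels'][170:320,230:430][:,:,::-1]; cv2.imwrite('pics/s4c.png',cv2.resize(b,None,fx=4,fy=4,interpolation=cv2.INTER_CUBIC))
E
```

```text
t 14.45 pos [ 0.5959 -0.1165  0.2305] rpy [-3.141e+00  1.000e-03  1.890e-01] F [ 1.9 -1.   0.2] w 0.0471 q [-0.25  0.41  1.31  0.    1.42  1.13]
shift units [ 0.64 -4.58  2.19] turn [-0.01  0.01  1.04]
t 14.45 fix x,y -0.1959 0.0007 tcpz 0.2305 phi 132.3 r 0.2912 F [ 1.9 -1.   0.2] w 0.0471 gf 0.0 rpy [-3.141e+00  1.000e-03  1.890e-01]
```

View pics/s4c.png

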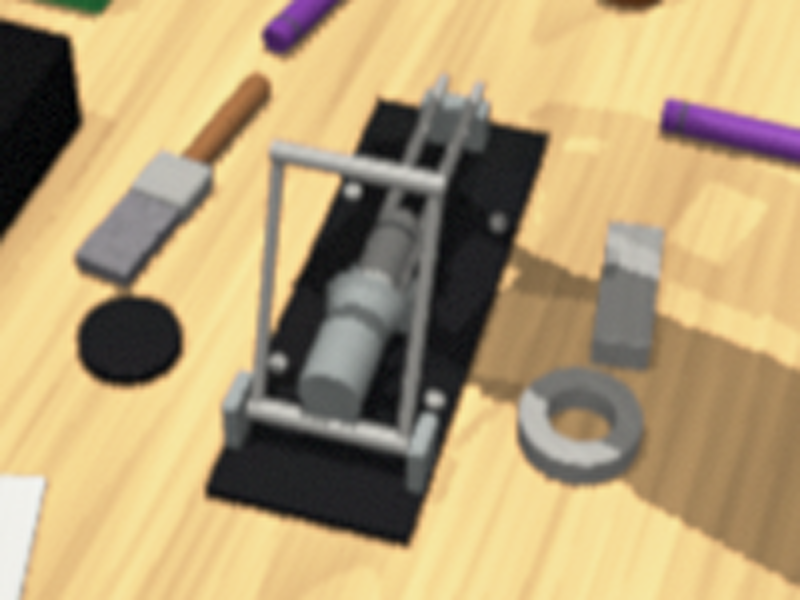

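Emit:
send_rows(motion=[[[0,0,0],[0,0,1],0],[[0,-0.8,0],[0,0,0],0],[[0,-0.8,0],[0,0,0],0],[[0,-0.8,0],[0,0,0],0],[[0,-0.8,0],[0,0,0],0],[[0,-0.8,0],[0,0,0],0],[[0,-0.6,0],[0,0,0],0],[[0,0,0],[0,0,0],0]])

```text
time_s: 15.3
ee_pos: [0.5856, 0.0228, 0.2309]
eef_rot: [-3.141, 0.001, 0.079]
force: [-0.2, -0.1, -0.0]
grip_width: 0.0468
grip_force: 0.0
```

```bash
python3 - <<'E'
from h import *
import pickle
togo(.589,.022,.165,.064); fx()
s=pickle.load(open('side0.pkl','rb')); w=1.634; u=np.array([np.cos(w),np.sin(w)])
for L in ((400,218),(408,209)):
    p=atz(s,[(230+L[0]/4-.4,170+L[1]/4-.4)],.0585 if L[0]==400 else .0705)[0]; d=p[:2]-[.5842,.079]; print('tail?',p.round(4),(d@u).round(4))
for a in(-.144,-.152): 
    P=np.array([.5842,.079])+a*u; print(a,(proj(s,[[*P,.0585],[*P,.0705]])-[230,170])*4)
E
```

```text
t 15.3 pos [0.5856 0.0228 0.2309] rpy [-3.141e+00  1.000e-03  7.900e-02] F [-0.2 -0.1 -0. ] w 0.0468 q [-0.02  0.36  1.38  0.    1.4   1.47]
shift units [0.11 0.04 2.2 ] turn [-0.    0.01  0.12]
t 15.3 fix x,y -0.0561 0.0021 tcpz 0.2309 phi 104.6 r 0.2231 F [-0.2 -0.1 -0. ] w 0.0468 gf 0.0 rpy [-3.141e+00  1.000e-03  7.900e-02]
tail? [ 0.5966 -0.0681  0.0585] -0.1476
tail? [ 0.5908 -0.0656  0.0705] -0.1447
-0.144 [[401.6426432  221.53936079]
 [401.98519719 207.36681008]]
-0.152 [[405.35073893 212.41213754]
 [405.71912388 198.23719577]]
```

The tail measures within 3 mm of its home position. I grip the bar.

Emit:
send_rows(motion=[[[0.1,0,0.5],[0,0,0.12],0],[[0,0,0.8],[0,0,0],0],[[0,0,0.9],[0,0,0],0],[[0,0,0],[0,0,0],0],[[0,0,0],[0,0,0],-1],[[0,0,0],[0,0,0],-1],[[0,0,0],[0,0,0],-1],[[0,0,0],[0,0,0],-1],[[0,0,0],[0,0,0],-1]], squeeze=20)

```text
time_s: 16.2
ee_pos: [0.589, 0.0215, 0.166]
eef_rot: [-3.141, -0.001, 0.06]
force: [0.8, -0.3, 3.0]
grip_width: 0.0116
grip_force: 20.0
```

```bash
python3 -c "
from h import *
fx()"
```

```text
t 16.2 fix x,y -0.0577 -0.0012 tcpz 0.166 phi 110.9 r 0.1617 F [ 0.8 -0.3  3. ] w 0.0116 gf 20.0 rpy [-3.141e+00 -1.000e-03  6.000e-02]
```

Emit:
send_rows(motion=[[[0,-0.35,-0.12],[0,0,0],-1],[[0,-0.36,-0.09],[0,0,0],-1],[[0,-0.37,-0.07],[0,0,0],-1],[[0,-0.37,-0.04],[0,0,0],-1],[[0,-0.37,-0.01],[0,0,0],-1],[[0,-0.37,0.01],[0,0,0],-1],[[0,-0.37,0.04],[0,0,0],-1],[[0,-0.37,0.07],[0,0,0],-1],[[0,-0.36,0.09],[0,0,0],-1],[[0,0,0],[0,0,0],-1]])

```text
time_s: 17.2
ee_pos: [0.5828, 0.1216, 0.1685]
eef_rot: [-3.141, 0.0, 0.061]
force: [2.6, 0.3, 1.2]
grip_width: 0.0116
grip_force: 20.0
```

```bash
python3 -c "
from h import *
fx()"
```

```text
t 17.2 fix x,y 0.0426 -0.0013 tcpz 0.1685 phi 74.5 r 0.1593 F [2.6 0.3 1.2] w 0.0116 gf 20.0 rpy [-3.141  0.     0.061]
```

Emit:
send_rows(motion=[[[0,-0.35,0.11],[0,0,0],-1],[[0,-0.35,0.14],[0,0,0],-1],[[0,-0.33,0.16],[0,0,0],-1],[[0,-0.32,0.19],[0,0,0],-1],[[0,-0.31,0.21],[0,0,0],-1],[[0,-0.29,0.23],[0,0,0],-1],[[0,-0.28,0.25],[0,0,0],-1],[[0,-0.26,0.27],[0,0,0],-1],[[0,0,0],[0,0,0],-1]])

```text
time_s: 18.1
ee_pos: [0.5782, 0.1957, 0.1209]
eef_rot: [-3.141, 0.001, 0.061]
force: [1.8, 1.0, -0.5]
grip_width: 0.0112
grip_force: 20.0
```

```bash
python3 -c "
from h import *
fx()"
```

```text
t 18.1 fix x,y 0.1169 -0.0014 tcpz 0.1209 phi 42.2 r 0.1577 F [ 1.8  1.  -0.5] w 0.0112 gf 20.0 rpy [-3.141e+00  1.000e-03  6.100e-02]
```

Emit:
send_rows(motion=[[[0,-0.24,0.29],[0,0,0],-1],[[0,-0.22,0.3],[0,0,0],-1],[[0,-0.2,0.32],[0,0,0],-1],[[0,-0.17,0.33],[0,0,0],-1],[[0,-0.08,0.17],[0,0,0],-1],[[0,-0.07,0.17],[0,0,0],-1],[[0,0,0],[0,0,0],-1]])

```text
time_s: 18.8
ee_pos: [0.5767, 0.2241, 0.0742]
eef_rot: [-3.141, 0.0, 0.06]
force: [1.9, 0.8, -1.0]
grip_width: 0.0112
grip_force: 20.0
```

```bash
python3 -c "
from h import *
fx()"
```

```text
t 18.8 fix x,y 0.1453 -0.0017 tcpz 0.0742 phi 22.2 r 0.1569 F [ 1.9  0.8 -1. ] w 0.0112 gf 20.0 rpy [-3.141  0.     0.06 ]
```

Now small steps down to the stop until the force rises.

Emit:
send_rows(motion=[[[0,-0.04,0.1],[0,0,0],-1],[[0,-0.03,0.1],[0,0,0],-1],[[0,0,0],[0,0,0],-1]])

```text
time_s: 19.1
ee_pos: [0.5766, 0.226, 0.0691]
eef_rot: [-3.141, -0.0, 0.06]
force: [0.9, 1.1, 0.9]
grip_width: 0.0113
grip_force: 20.0
```

```bash
python3 -c "
from h import *
fx()"
```

```text
t 19.1 fix x,y 0.1472 -0.0017 tcpz 0.0691 phi 20.2 r 0.1568 F [0.9 1.1 0.9] w 0.0113 gf 20.0 rpy [-3.141 -0.     0.06 ]
```

Emit:
send_rows(motion=[[[0,-0.02,0.1],[0,0,0],-1],[[0,0,0.08],[0,0,0],-1],[[0,0,0],[0,0,0],-1]])

```text
time_s: 19.4
ee_pos: [0.5783, 0.2262, 0.0664]
eef_rot: [-3.141, -0.005, 0.059]
force: [-2.2, -5.7, 22.5]
grip_width: 0.0114
grip_force: 20.0
```

```bash
python3 -c "
from h import *
fx()"
```

```text
t 19.4 fix x,y 0.1473 -0.0034 tcpz 0.0664 phi 19.2 r 0.156 F [-2.2 -5.7 22.5] w 0.0114 gf 20.0 rpy [-3.141 -0.005  0.059]
```

Emit:
send_rows(motion=[[[0,0,-0.08],[0,0,0],-1],[[0,0,0],[0,0,0],-0.2],[[0,0,0],[0,0,0],-0.2],[[0,0,0],[0,0,0],-0.2],[[0,0,0],[0,0,0],-0.2],[[0,0,-0.3],[0,0,0],-0.2],[[0,0,-0.6],[0,0,0],-0.2],[[0,0,-0.9],[0,0,0],-0.2],[[0,0,-0.9],[0,0,0],-0.2],[[0,-0.5,-0.9],[0,0,0],-0.2],[[0,-0.9,-0.9],[0,0,0],-0.2],[[0,-0.9,-0.9],[0,0,0],-0.2]])

```text
time_s: 20.6
ee_pos: [0.5723, 0.2959, 0.2301]
eef_rot: [-3.141, -0.001, 0.059]
force: [0.8, -0.9, 0.3]
grip_width: 0.0376
grip_force: 0.0
```

Emit:
send_rows(motion=[[[0,-0.9,-0.9],[0,0,0],-0.2],[[0,-0.9,-0.5],[0,0,0],-0.2],[[0,-0.9,0],[0,0,0],-0.2],[[0,-0.9,0],[0,0,0],-0.2],[[0,0,0],[0,0,0],-0.2],[[0,0,0],[0,0,0],-0.2]])

```text
time_s: 21.2
ee_pos: [0.5659, 0.4031, 0.27]
eef_rot: [3.141, 0.0, 0.061]
force: [-0.2, -0.1, -0.1]
grip_width: 0.0377
grip_force: 0.0
```

```bash
python3 - <<'E'
from h import *
fx()
s=cam('side'); t=cam('top')
w=1.634; u=np.array([np.cos(w),np.sin(w)]); H=np.array([.5842,.079])-.002*u
P=np.r_[H+.026*u,.176]; B=np.r_[H+.15*u,.089]; M=np.r_[H+.026*u,.106]
print('exp side',proj(s,[P,B,M]).round(1).tolist(),'top',proj(t,[P,B,M]).round(1).tolist())
a=cv2.resize(s['pixels'][150:350,220:420][:,:,::-1],(400,400),interpolation=cv2.INTER_CUBIC)
b=cv2.resize(t['pixels'][160:300,225:365][:,:,::-1],(400,400),interpolation=cv2.INTER_CUBIC)
cv2.imwrite('pics/end.png',np.hstack([a,b]))
E
```

```text
t 21.2 fix x,y 0.3247 -0.0022 tcpz 0.27 phi 38.2 r 0.4128 F [-0.2 -0.1 -0.1] w 0.0377 gf 0.0 rpy [3.141 0.    0.061]
exp side [[307.9, 241.9], [289.1, 316.9], [308.5, 264.5]] top [[278.4, 228.1], [235.3, 237.6], [280.9, 232.5]]
```

View pics/end.png

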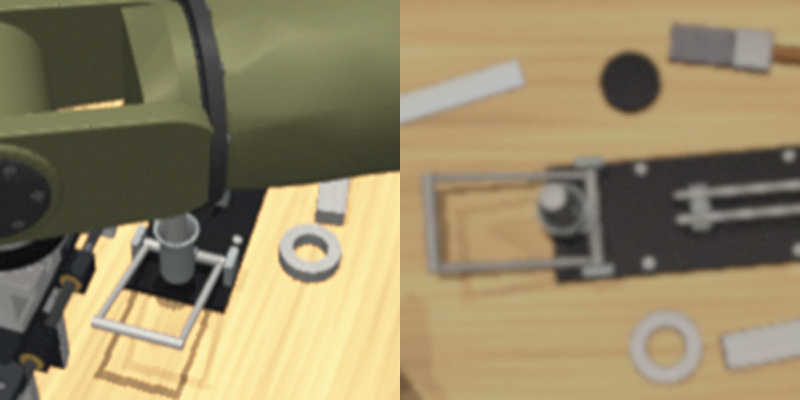

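The final crops show the pin standing in the upright cup. The tail is at top pixel (278,228) against an expected (278,228), and the bail bar is at side pixel (289,316.5) against (289,317). The gripper is clear and the bystanders are undisturbed.

```bash
python3 -c "
from station import *
print(hand_in())"
```

```text
the job is handed in; nothing more can be done
None
```

The pin is standing in the cup on its upright stop, the gripper is clear, and the job was handed in at about 21 s of robot time; the hand-in returned no verdict.

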